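# Close the transport canister, then lift its outer lid alone

## Robot

A 6-joint arm with a two-finger parallel gripper is mounted at the origin on the work surface. World frame = base frame: x ahead of the robot, y to its left, z up, the work surface at z = 0. Lengths are in m, angles in degrees, forces in N, time in s.
With the tool pointing down it reaches from about 0.25 to 0.725 m from the base axis. Payload 4 kg.
Tool frame: the origin (TCP) lies midway between the tips of the shut fingers; the grasp point (between the pads) lies 19 mm behind it; z points along the fingers, x is the direction in which the jaws open and shut, and the axes are right-handed (so a half turn about z gives the same grasp; the last joint's range is limited). The gripper opens to 85 mm and grips with 20 to 120 N. Pads are 22 mm wide; open, the fingers measure 114 mm over their backs; the gripper's body (76 mm by 85 mm) begins 54 mm behind the grasp point. The pads swing forward as they close: fully open they stand 13 mm farther back than shut.
Start: joints at [-68.755, 13.785, 0.286, 76.501, 0, 90], TCP at [0.181, -0.466, 0.231] pointing down, gripper open.
Joint ranges: [-155.79, 155.79], [-60.16, 107.12], [-62.33, 73.08], [-114, 123.19], [-81.49, 82.49], [-180, 180]. Speed limits (degrees/s): [159.86, 159.86, 180, 180, 180, 180].

## Interface

Orientations are given as [roll, pitch, yaw] about the fixed x, y, z axes, in that order (R = Rz(yaw) Ry(pitch) Rx(roll)).
In Python, from cell import readout, capture, calibration, sign_off gives the robot as it stands.
- The arm moves only by the tool drive_tool, never from a script. Its argument "increments" is a list of rows, each a list of 2 entries, a list of its own where there are three numbers: the shift along the tool's x, y, z in m, then the turn about the tool's z in rad. A call has 1 to 20 rows; each row shifts and turns the commanded pose from where the row before left it, along the tool's axes as they then stand; what a row does not reach is not made up. A row lasts 1/10 s, in which the tool goes at most 50 mm and 8.59 degrees, less where a joint would pass 70% of its speed; a pose out of reach is approached as far as the arm can. A call with a gripper value outside its range is refused whole. "gripper" is the opening, from -1 (shut) to 1 (fully open), set as the call begins (left out, the last holds). The fingers move at their own pace and stop on an object; "newtons" is the grip in N (left out, the last holds). Time passes only in rows, so rows that do not move let the fingers close. It gives the time, the measured TCP pose, the force and the opening at its end, in the units of the state.
- readout.state(): the state, without advancing time (a new reading comes with each control period).
- capture(name): name is "side" or "top" or "wrist"; returns the picture (384x512x3 uint8, blue, green, red); there is no depth.
- calibration(name): a dict with "fx", "fy", "cx", "cy" (pixels), "k1" (the pictures are not rectified: a ray, as slopes to the right and down, at radius r is drawn at 1 + k1 r^2 times it, then the intrinsics apply), "world_from_camera" (4x4, takes a point from camera to world coordinates). Camera axes: x right, y up, looking along -z (the intrinsics and any distortion apply to the point x, -y, -z); pixel columns grow to the right and rows downward; lengths in m; the calibration is good to about 2 mm. A picture is of the moment at which its call begins: read the wrist's pose just before it. calibration takes no time and is no camera call; for the wrist camera it gives the pose at the moment of the call.
- sign_off(): hands the job in, once; it reports no verdict.
The state is a dict: "t": time; "joints": joint angles; "joint_velocities": joint speeds; "effort": joint torques, N m; "tool_pos": TCP position; "eef_rot": TCP orientation; "contact_force": force on the tool from outside, world axes, zero at the start; "wrist_torque": the same for the moment, N m; "width": finger opening in m.
Only numpy, scipy, OpenCV 4.12 (cv2) and the standard library are available. Lean on these libraries where they do the work, as an engineer would, in place of code of your own. Each camera call takes 0.05 s, during which the arm holds its last target.

## Task

Carry the nested lid set (white inner lid with the blue outer lid lying on it) by the inner lid's yellow knob over to the open steel canister, lower it gently until the inner lid sits fully home, and let the knob go. Then take the blue outer lid alone by its collar and lift it straight up, leaving the inner lid seated, and finish while still holding the outer lid level and still, at least 8 cm above where it lay, over the canister. Keep the two lids together until they are on the canister, do not shift the canister, and disturb nothing else on the counter.

Things in the scene. Friction and masses are not known exactly. Their poses are not given: they have to be found in the camera images.
- canister: Loose open round steel canister, 0.9 kg, standing upright: outer diameter 100 mm, height 90 mm, wall 4 mm, bore 92 mm, with small cartons below 52 mm inside it. Origin at the centre of its underside, z up; the rim is 90 mm above it.
- inner_lid: Loose white lid, 0.25 kg; at start stands on its plug on the counter. Origin: centre of underside, z up. Upwards: plug dia 86 mm (chamfered to 80 at foot) 0-14 mm; disc dia 100, 14-22 mm; central yellow knob, upright cylinder dia 22, 22-86 mm. Plug fits the canister's bore 3 mm loose all round; fully home, disc on the rim, origin 76 mm above the canister's origin.
- outer_lid: Loose blue lid, 0.2 kg, lying on the inner lid's disc by weight only (3.5 mm side play). Origin: centre of skirt's underside, z up. Upwards: skirt dia 114 (inside 107) 0-7 mm; plate dia 114, 7-12 mm; collar dia 56, 12-36 mm; 40 mm hole right through, the knob stands up through it 35 mm above the collar. Nested: origin 15 mm above the inner lid's; rides along with it.
- pill_bottle: Bystander: amber jar with white cap, diameter 42 mm, 75 mm high; origin at the centre of its underside.
- carton: Bystander: white and green carton lying flat, 75 x 45 x 26 mm; origin at the centre of its underside.
- jar: Bystander: white jar with blue cap, diameter 52 mm, 70 mm high; origin at the centre of its underside.
- spatula: Bystander: spatula 170 mm long lying on the counter.
- ampoule_box: Bystander: flat white and orange box, 110 x 60 x 30 mm; origin at the centre of its underside.
Not all that is in view belongs to the job. Leave any pink or red look-alike of the outer_lid alone. Leave any purple look-alike of the inner_lid alone.

How it is judged:
By the outcome, as a careful person would: the job done as asked, in the order asked, and still so for the second after the job is handed in, while the arm keeps its last pose, push and grip.
It also fails if it takes over 56 s, if anything falls off the work surface, if the arm or the gripper's body presses on something with over 40 N, if the wrist force passes 120 N, or if a joint passes its speed limit or range.

## Working session

There is one attempt and no reset: what is moved stays moved. The work goes in short steps, Python scripts to look and compute and a tool call to move; the robot and the scene stay as the last step left them, time stands still between calls to the robot, and variables do not carry over. Pictures are saved under pics/ and viewed, and the job is handed in when it is done.

Besides the shell and the picture viewer there is one more tool, called as name(argument=value, ...), one argument or row to a line, values as JSON. drive_tool: Moves the arm, as the interface text tells. Its arguments: {"type":"object","properties":{"increments":{"type":"array"},"gripper":{"type":"number"},"newtons":{"type":"number"}},"required":["increments"]}

```bash
ls; mkdir -p pics; python3 - <<'E'
from cell import readout, capture, calibration
import cv2
print(readout.state())
for n in("top","side","wrist"):
    c=calibration(n); print(n,c); cv2.imwrite(f"pics/{n}0.png",capture(n))
E
```

```text
pics
{'t': 0.0, 'joints': array([-6.87544521e+01,  1.38322488e+01,  2.13234286e-01,  7.65024092e+01,
        2.36151040e-04,  9.00004314e+01]), 'joint_velocities': array([-0.04885737,  0.04177122, -0.06423195,  0.04273492,  0.02530635,
        0.07002991]), 'effort': array([-1.60402440e-03, -3.72317934e+01,  2.52408117e+01,  1.70697650e-02,
       -7.92537389e-05, -4.91951482e-06]), 'tool_pos': array([ 0.18095154, -0.46541973,  0.23040934]), 'eef_rot': array([-1.79999765e+02,  1.21423623e-01, -6.87548834e+01]), 'contact_force': array([-6.80582324e-05, -2.72551674e-01, -6.37932603e-01]), 'wrist_torque': array([-0.08001047,  0.02494102, -0.03239096]), 'width': 0.08500712509555348}
top {'fx': 473.5022095215305, 'fy': 473.5022095215305, 'cx': 249.81767958480154, 'cy': 192.5531450505718, 'k1': 0.05866558427658065, 'world_from_camera': array([[-0.01521083,  0.98930615, -0.14505851,  0.37245764],
       [-0.99955424, -0.01877229, -0.0232147 , -0.01118805],
       [-0.02568953,  0.14464073,  0.9891507 ,  1.50756456],
       [ 0.        ,  0.        ,  0.        ,  1.        ]])}
side {'fx': 493.8957551867578, 'fy': 493.8957551867578, 'cx': 253.41625324652315, 'cy': 188.53442591750593, 'k1': 0.07224572540699956, 'world_from_camera': array([[ 0.98966688,  0.10356353, -0.09916685,  0.41295886],
       [-0.14316705,  0.6755361 , -0.72329397, -1.12485585],
       [-0.00791609,  0.73001751,  0.68338259,  1.11244853],
       [ 0.        ,  0.        ,  0.        ,  1.        ]])}
wrist {'fx': 325.0976774685297, 'fy': 325.0976774685297, 'cx': 252.25162818325566, 'cy': 189.8011260520822, 'k1': -0.061994519730575945, 'world_from_camera': array([[ 0.36271263,  0.89622668,  0.25537676,  0.24561986],
       [-0.93189844,  0.34947369,  0.09712587, -0.44038331],
       [-0.00220066, -0.27321398,  0.96195077,  0.37303729],
       [ 0.        ,  0.        ,  0.        ,  1.        ]])}
```

View pics/top0.png

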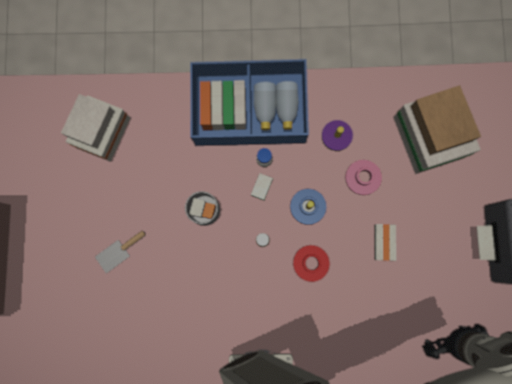

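View pics/side0.png

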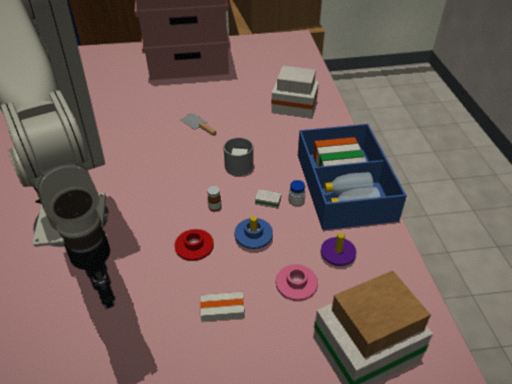

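View pics/wrist0.png

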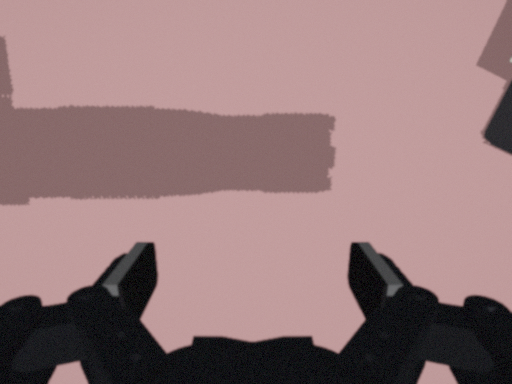

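The top view shows the nested set at about (308,206), with the yellow knob at (310,205). The canister is at (204,208). The red, pink and purple look-alikes are at (311,263), (364,177) and (337,135). The jar is at (264,157), the carton at (262,186) and the pill bottle at (262,240).

```bash
cat > h.py <<'E'
import numpy as np, cv2
from cell import readout, capture, calibration
def ray(c,px):
    px=np.atleast_2d(np.asarray(px,float))
    d=(px-[c['cx'],c['cy']])/[c['fx'],c['fy']]
    s=d.copy()
    for _ in range(20): s=d/(1+c['k1']*(s**2).sum(1,keepdims=True))
    v=np.c_[s[:,0],-s[:,1],-np.ones(len(s))]
    T=c['world_from_camera']; return T[:3,3],v@T[:3,:3].T
def onz(c,px,z):
    o,v=ray(c,px); return o+v*((z-o[2])/v[:,2])[:,None]
def proj(c,P):
    P=np.atleast_2d(P);T=c['world_from_camera']; q=(P-T[:3,3])@T[:3,:3]
    s=np.c_[q[:,0],-q[:,1]]/-q[:,2:3]; s=s*(1+c['k1']*(s**2).sum(1,keepdims=True))
    return s*[c['fx'],c['fy']]+[c['cx'],c['cy']]
def circ(P):
    A=np.c_[2*P[:,:2],np.ones(len(P))]; x=np.linalg.lstsq(A,(P[:,:2]**2).sum(1),rcond=None)[0]
    return x[:2],np.sqrt(x[2]+x[0]**2+x[1]**2)
def blob(img,lo,hi,near,rad=60):
    h=cv2.cvtColor(img,cv2.COLOR_BGR2HSV); m=cv2.inRange(h,np.array(lo),np.array(hi))
    k=np.zeros_like(m); cv2.circle(k,tuple(map(int,near)),rad,255,-1); m&=k
    cs,_=cv2.findContours(m,cv2.RETR_EXTERNAL,cv2.CHAIN_APPROX_NONE)
    return max(cs,key=cv2.contourArea)[:,0,:], m
E
python3 - <<'E'
from h import *
for n,ps,pk,pc in (("top",(308,206),(310,205),(204,208)),("side",(254,233),(254,222),(238,157))):
    im=cv2.imread(f"pics/{n}0.png"); c=calibration(n)
    b,_=blob(im,(100,90,60),(118,255,255),ps,30)
    hull=cv2.convexHull(b)[:,0,:]
    print(n,"blue circ z.027",circ(onz(c,b,.027)), "hull",circ(onz(c,hull,.024)),len(b))
    k,m=blob(im,(20,120,80),(35,255,255),pk,15)
    print(" knob",k.min(0),k.max(0), "top px",k.mean(0), onz(c,k.mean(0),.086))
    h=cv2.cvtColor(im,cv2.COLOR_BGR2HSV)
    x,y=pc; r=32; cr=im[y-r:y+r,x-r:x+r]; cv2.imwrite(f"pics/can_{n}.png",cv2.resize(cr,None,fx=9,fy=9,interpolation=cv2.INTER_NEAREST))
    x,y=ps; cr=im[y-r:y+r,x-r:x+r]; cv2.imwrite(f"pics/set_{n}.png",cv2.resize(cr,None,fx=9,fy=9,interpolation=cv2.INTER_NEAREST))
E
```

```text
top blue circ z.027 (array([ 0.54652541, -0.16084018]), np.float64(0.02724680493155029)) hull (array([ 0.54857484, -0.1623234 ]), np.float64(0.030485230726095082)) 66
 knob [307 201] [313 207] top px [309.86666667 204.2       ] [[ 0.54205445 -0.15814971  0.086     ]]
side blue circ z.027 (array([ 0.54238167, -0.16584742]), np.float64(0.05040763184984144)) hull (array([ 0.54341854, -0.16044158]), np.float64(0.057115146452077936)) 118
 knob [250 216] [256 221] top px [253.2        218.66666667] [[ 0.54327983 -0.16292309  0.086     ]]
```

```bash
cd pics; python3 -c "
import cv2,numpy as np
i=[cv2.resize(cv2.imread(f),(390,290)) if 0 else cv2.resize(cv2.imread(f),(300,300),interpolation=0) for f in ('can_top.png','set_top.png','can_side.png','set_side.png')]
cv2.imwrite('m1.png',np.vstack([np.hstack(i[:2]),np.hstack(i[2:])]))"
```

```text
(no output)
```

View pics/m1.png

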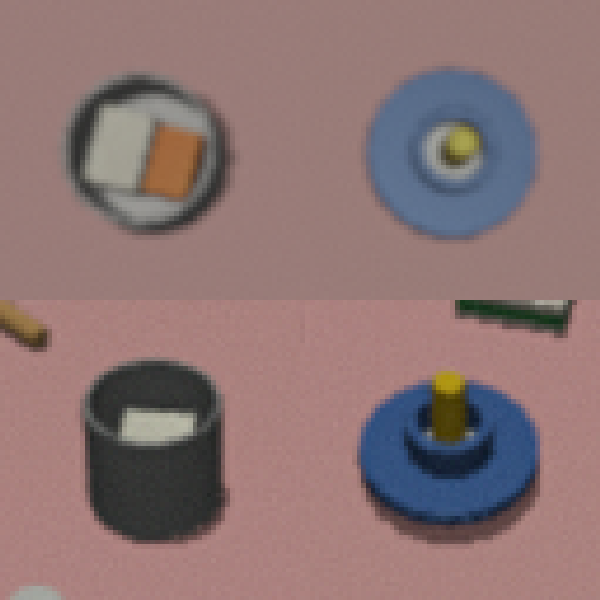

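drive_tool(
  increments=[
    [[0, 0, 0], -0.15],
    [[0, 0, 0], -0.15],
    [[0, 0, 0], -0.15],
    [[0, 0, 0], -0.15],
    [[0, 0, 0], -0.15],
    [[0, 0, 0], -0.15],
    [[0, 0, 0], -0.15],
    [[0, 0, 0], -0.15],
    [[0.03, -0.025, 0], 0],
    [[0.03, -0.025, 0], 0],
    [[0.03, -0.025, 0], 0],
    [[0.03, -0.025, 0], 0],
    [[0.03, -0.025, 0], 0],
    [[0.03, -0.025, 0], 0],
    [[0.03, -0.025, 0], 0],
    [[0.03, -0.025, 0], 0],
    [[0.03, -0.025, 0], 0],
    [[0.03, -0.025, 0], 0],
    [[0.03, -0.025, 0], 0],
    [[0.03, -0.025, 0], 0],
  ],
  gripper=1,
)

```text
t: 2.15
tool_pos: [0.5421, -0.1647, 0.2309]
eef_rot: [-180.0, 0.0, 0.0]
contact_force: [0.4, -0.4, -0.2]
width: 0.0852
```

```bash
python3 - <<'E'
from h import *
s=readout.state(); c=calibration("wrist"); im=capture("wrist"); cv2.imwrite("pics/wrist1.png",im)
print(s['tool_pos'],s['eef_rot'],s['t'],c['world_from_camera'])
b,_=blob(im,(98,70,30),(122,255,255),(252,230),150)
P=onz(c,b,.027); print("blue",circ(P),len(b),b.min(0),b.max(0))
k,_=blob(im,(20,100,60),(35,255,255),(252,230),150)
print("knob",k.min(0),k.max(0)); print(onz(c,k.mean(0),.086))
E
```

```text
[ 0.54207322 -0.16474171  0.23092089] [-1.79995444e+02  3.87489439e-02  1.02372697e-02] 2.15 [[ 9.99999795e-01 -6.14579943e-04  1.77058490e-04  5.42005659e-01]
 [ 5.42837797e-04  9.61965603e-01  2.73170066e-01 -9.51194811e-02]
 [-3.38209020e-04 -2.73169914e-01  9.61965739e-01  3.73462337e-01]
 [ 0.00000000e+00  0.00000000e+00  0.00000000e+00  1.00000000e+00]]
blue (array([ 0.54314815, -0.15731907]), np.float64(0.054460035760311436)) 287 [203 105] [304 205]
knob [243 150] [264 180]
[[ 0.54288787 -0.15407953  0.086     ]]
```

View pics/wrist1.png

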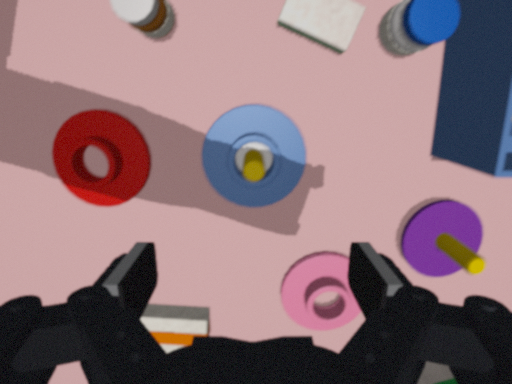

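```bash
python3 - <<'E'
from h import *
im=cv2.imread("pics/wrist1.png"); x0,y0=195,95
cr=cv2.resize(im[y0:y0+120,x0:x0+120],None,fx=5,fy=5,interpolation=0)
c=calibration("wrist")
a=np.linspace(0,2*np.pi,40,endpoint=False)
for x,y in((.543,-.159),):
  for r,z in((.057,.027),(.011,.086),(.028,.051)):
    for p in proj(c,np.c_[x+r*np.cos(a),y+r*np.sin(a),a*0+z]): cv2.circle(cr,(int((p[0]-x0+.5)*5),int((p[1]-y0+.5)*5)),1,(0,255,0),-1)
cv2.imwrite("pics/w1c.png",cr)
print(proj(c,[[.543,-.159,.086],[.543,-.159,.02]]))
o=[]
for n,p,r in(("top",(308,206),32),("side",(254,230),32)):
  im=cv2.imread(f"pics/{n}0.png");c=calibration(n);x0,y0=p[0]-r,p[1]-r;f=6
  cr=cv2.resize(im[y0:y0+2*r,x0:x0+2*r],None,fx=f,fy=f,interpolation=0)
  for rr,z in((.057,.027),(.011,.086),(.028,.051)):
    for q in proj(c,np.c_[.543+rr*np.cos(a),-.159+rr*np.sin(a),a*0+z]): cv2.circle(cr,(int((q[0]-x0+.5)*f),int((q[1]-y0+.5)*f)),1,(0,255,0),-1)
  o.append(cr)
  p=(204,208) if n=="top" else (238,157); x0,y0=p[0]-r,p[1]-r
  cr=cv2.resize(im[y0:y0+2*r,x0:x0+2*r],None,fx=f,fy=f,interpolation=0)
  h=cv2.cvtColor(im,cv2.COLOR_BGR2HSV)
  o.append(cr)
cv2.imwrite("pics/ov.png",cv2.resize(np.vstack([np.hstack(o[:2]),np.hstack(o[2:])]),(600,600)))
E
```

```text
[[248.02126015 175.79782369]
 [248.57002156 162.1098729 ]]
```

View pics/w1c.png

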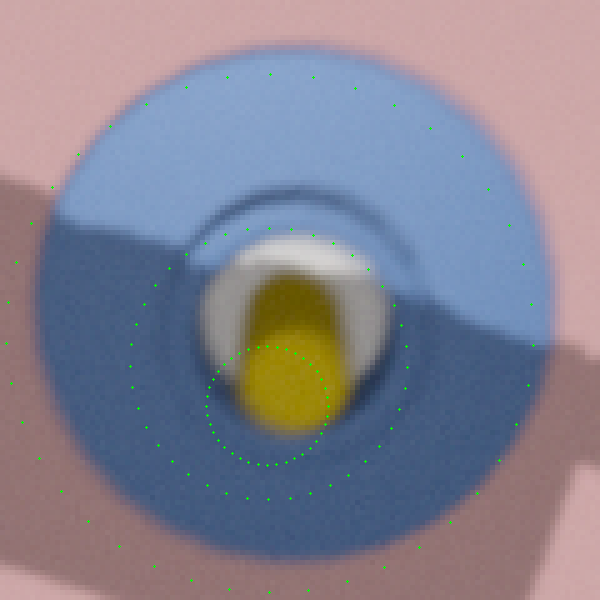

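View pics/ov.png

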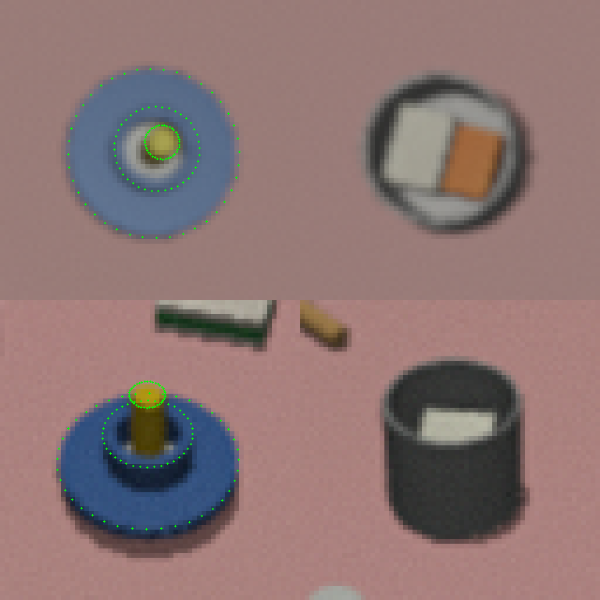

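```bash
python3 - <<'E'
from h import *
for i in range(2):
  s=readout.state(); c=calibration("wrist"); im=capture("wrist"); 
  print(s['t'],s['tool_pos'],s['eef_rot'],s['joint_velocities'].round(2),c['world_from_camera'][:3,3],c['fx'])
cv2.imwrite("pics/wrist2.png",im)
x0,y0=195,95
cr=cv2.resize(im[y0:y0+120,x0:x0+120],None,fx=5,fy=5,interpolation=0)
a=np.linspace(0,2*np.pi,40,endpoint=False)
for r,z in((.057,.027),(.011,.086),(.028,.051)):
    for p in proj(c,np.c_[.543+r*np.cos(a),-.159+r*np.sin(a),a*0+z]): cv2.circle(cr,(int((p[0]-x0+.5)*5),int((p[1]-y0+.5)*5)),1,(0,255,0),-1)
cv2.imwrite("pics/w2c.png",cr)
# canister rim top view: dark/grey ring vs pink background
for n,p in(("top",(204,208)),):
  im=cv2.imread(f"pics/{n}0.png");c=calibration(n)
  lab=cv2.cvtColor(im,cv2.COLOR_BGR2LAB).astype(int); bg=lab[p[1]-40:p[1]-30,p[0]-40:p[0]+40].reshape(-1,3).mean(0)
  m=((abs(lab-bg).sum(2)>18)*255).astype(np.uint8); k=np.zeros_like(m); cv2.circle(k,p,24,255,-1); m&=k
  cs,_=cv2.findContours(m,cv2.RETR_EXTERNAL,cv2.CHAIN_APPROX_NONE); b=max(cs,key=cv2.contourArea)
  h=cv2.convexHull(b)[:,0,:]; print(n,circ(onz(c,h,.09)),b[:,0].min(0),b[:,0].max(0))
E
```

```text
2.2 [ 0.54640101 -0.16076311  0.230352  ] [-1.79814568e+02 -1.70576486e-01  3.00045386e-01] [-3.04 -2.21 -4.35  0.04 -1.97 -6.18] [ 0.54548047 -0.09160422  0.37312626] 325.0976774685297
2.25 [ 0.54404449 -0.16277099  0.2301752 ] [-1.79925441e+02 -1.69101264e-02  3.17122394e-01] [-3.43 -1.86 -2.94  1.02 -2.5  -2.04] [ 0.54348158 -0.09331232  0.37283233] 325.0976774685297
top (array([0.53550707, 0.16333576]), np.float64(0.053727746314625874)) [185 191] [221 225]
```

View pics/w2c.png

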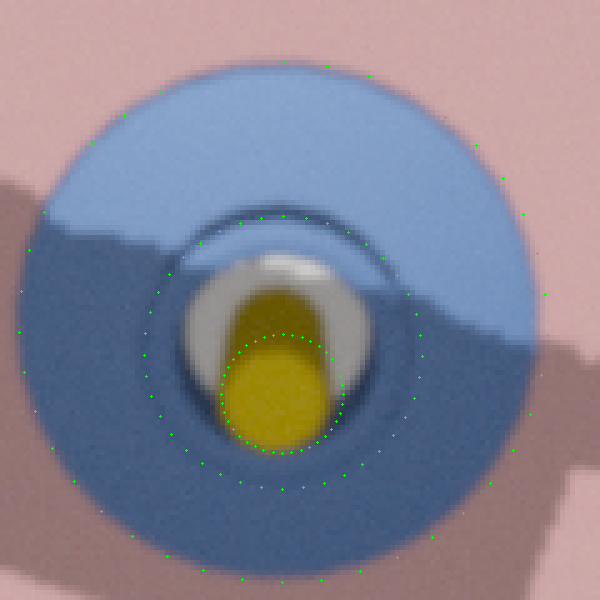

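drive_tool(
  increments=[
    [[0, 0, 0], 0],
    [[0, 0, 0], 0],
    [[0, 0, 0], 0],
    [[0, 0, 0], 0],
    [[0, 0, 0], 0],
    [[0, 0, 0], 0],
  ],
)

```text
t: 2.9
tool_pos: [0.541, -0.1664, 0.2315]
eef_rot: [180.0, -0.0, -0.0]
contact_force: [-0.2, -0.1, 0.2]
width: 0.0854
```

```bash
cat > ov.py <<'E'
from h import *
import sys
def look(name,x,y,rings,x0,y0,w=130,h=120,f=5):
  s=readout.state(); c=calibration("wrist"); im=capture("wrist"); cv2.imwrite(f"pics/{name}.png",im)
  np.save(f"pics/{name}.npy",c,allow_pickle=True)
  print(s['t'],s['tool_pos'],s['eef_rot'],s['joint_velocities'].round(2),s['contact_force'].round(2),s['width'])
  cr=cv2.resize(im[y0:y0+h,x0:x0+w],None,fx=f,fy=f,interpolation=0)
  a=np.linspace(0,2*np.pi,60,endpoint=False)
  for r,z in rings:
    for p in proj(c,np.c_[x+r*np.cos(a),y+r*np.sin(a),a*0+z]): cv2.circle(cr,(int((p[0]-x0+.5)*f),int((p[1]-y0+.5)*f)),1,(0,255,0),-1)
  cv2.imwrite(f"pics/{name}c.png",cr); return c,im
E
python3 - <<'E'
from ov import *
c,im=look("wset",.543,-.159,((.057,.027),(.011,.086),(.028,.051)),190,95)
b,_=blob(im,(98,70,30),(122,255,255),(252,160),90)
hl=cv2.convexHull(b)[:,0,:]; print("blue",circ(onz(c,hl,.027)))
h=cv2.cvtColor(im,cv2.COLOR_BGR2HSV)
k,_=blob(im,(20,100,120),(35,255,255),(252,170),90); print("knobtop",circ(onz(c,cv2.convexHull(k)[:,0],.086)))
E
```

```text
2.9 [ 0.54095662 -0.16637713  0.23147407] [ 1.79995359e+02 -1.05273603e-02 -3.88732251e-02] [ 0.32  0.08  0.05  0.01 -0.08 -0.07] [-0.2  -0.06  0.2 ] 0.08536107839343884
blue (array([ 0.54191579, -0.15841916]), np.float64(0.05531447722490109))
knobtop (array([ 0.54176977, -0.15957057]), np.float64(0.009664802535142313))
```

View pics/wsetc.png

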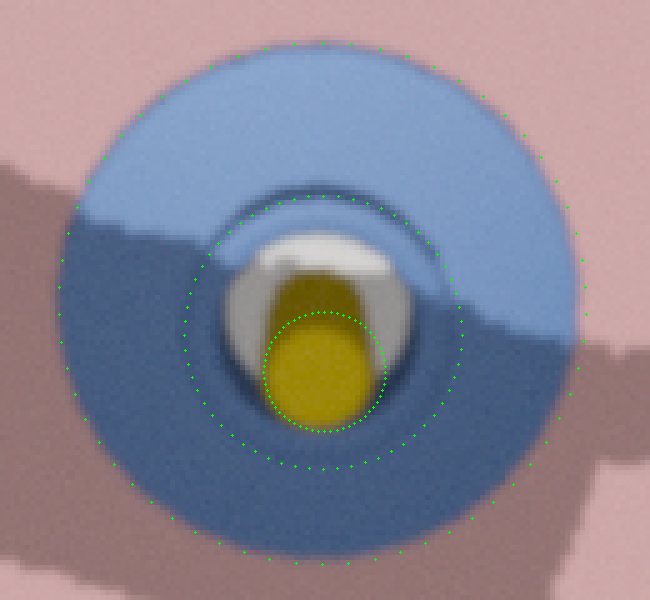

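The arm has settled. The knob is at about (0.542, -0.159), and all three views agree within 2 mm. Next I'll look at the canister with the wrist camera.

drive_tool(
  increments=[
    [[0, -0.02, 0], 0],
    [[0, -0.02, 0], 0],
    [[0, -0.02, 0], 0],
    [[-0.006, -0.02, 0], 0],
    [[0, -0.02, 0], 0],
    [[0, -0.02, 0], 0],
    [[0, -0.02, 0], 0],
    [[0, -0.02, 0], 0],
    [[0, -0.02, 0], 0],
    [[0, -0.02, 0], 0],
    [[0, -0.02, 0], 0],
    [[0, -0.02, 0], 0],
    [[0, -0.02, 0], 0],
    [[0, -0.02, 0], 0],
    [[0, -0.02, 0], 0],
    [[0, -0.02, 0], 0],
    [[0, 0, 0], 0],
    [[0, 0, 0], 0],
    [[0, 0, 0], 0],
    [[0, 0, 0], 0],
  ],
)

```text
t: 4.95
tool_pos: [0.5352, 0.1531, 0.2314]
eef_rot: [180.0, 0.0, -0.1]
contact_force: [0.0, -0.7, -0.3]
width: 0.0856
```

```bash
python3 - <<'E'
from ov import *
c,im=look("wcan",.5355,.161,((.05,.09),(.046,.09)),180,95,150,120)
E
```

```text
4.95 [0.53520103 0.15312683 0.23136521] [ 1.79989978e+02  3.06484342e-03 -6.59636170e-02] [-0.13  0.03  0.04 -0.04  0.03  0.19] [ 0.03 -0.68 -0.29] 0.08559976307740823
```

View pics/wcanc.png

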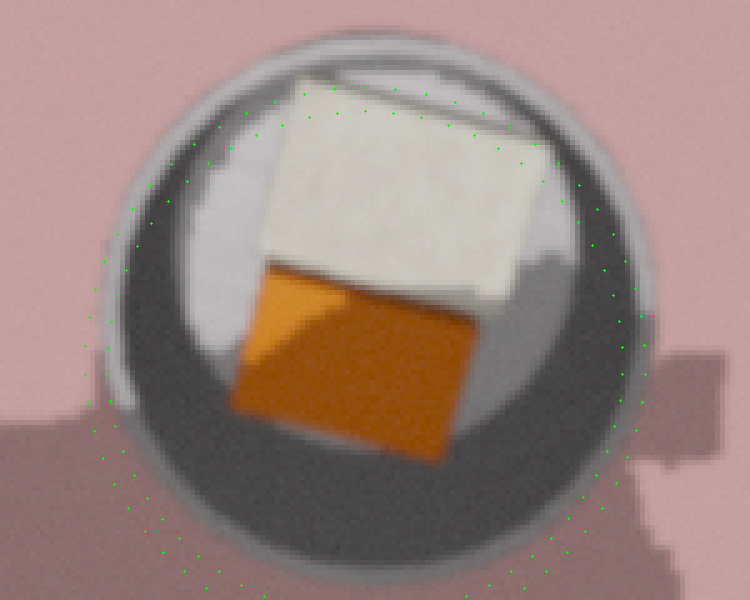

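```bash
python3 - <<'E'
from h import *
c=np.load("pics/wcan.npy",allow_pickle=True).item(); im=cv2.imread("pics/wcan.png")
f=lambda p:np.array(p,float)/5+[180,95]-.5
P=onz(c,f([(103,300),(653,300),(375,30),(378,582)]),.09); print(P[:,:2],circ(P))
P=onz(c,f([(122,290),(638,290),(385,568)]),.09); print(circ(P))
# saturation mask: steel+contents vs pink, radial edges
cen=f([(378,306)])[0]; g=cv2.cvtColor(im,cv2.COLOR_BGR2LAB).astype(float)[...,1]
pts=[]
for a in np.radians(np.arange(0,360,6)):
    r=np.arange(48,66,.25); xy=cen+np.c_[np.cos(a)*r,np.sin(a)*r]
    v=cv2.remap(g.astype(np.float32),xy[:,0:1].astype(np.float32),xy[:,1:].astype(np.float32),1)[:,0]
    v=cv2.GaussianBlur(v[:,None],(1,5),0)[:,0]
    d=np.gradient(v); pts.append(xy[np.argmax(d)])
P=onz(c,pts,.09); x,r=circ(P)
for _ in range(3):
    e=np.hypot(*(P[:,:2]-x).T)-r; k=abs(e)<.0015; x,r=circ(P[k])
print(x,r,k.sum())
E
```

```text
[[0.48919921 0.17450866]
 [0.58631124 0.17443602]
 [0.53716763 0.22059681]
 [0.53782154 0.12177946]] (array([0.53775057, 0.17116536]), np.float64(0.049040871022259284))
(array([0.53809994, 0.17035644]), np.float64(0.045851330293545045))
[0.53774642 0.17050224] 0.049342766770537144 60
```

```bash
python3 - <<'E'
from h import *
a=np.linspace(0,2*np.pi,60,endpoint=False); o=[]
for n,p in(("top",(204,208)),("side",(238,157))):
  im=cv2.imread(f"pics/{n}0.png");c=calibration(n);r=32;f=6;x0,y0=p[0]-r,p[1]-r
  cr=cv2.resize(im[y0:y0+2*r,x0:x0+2*r],None,fx=f,fy=f,interpolation=0)
  for z in(.09,0):
   for q in proj(c,np.c_[.538+.05*np.cos(a),.1705+.05*np.sin(a),a*0+z]): cv2.circle(cr,(int((q[0]-x0+.5)*f),int((q[1]-y0+.5)*f)),1,(0,255,0) if z else (255,255,0),-1)
  o.append(cr)
cv2.imwrite("pics/ov2.png",np.hstack(o))
E
```

```text
(no output)
```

View pics/ov2.png

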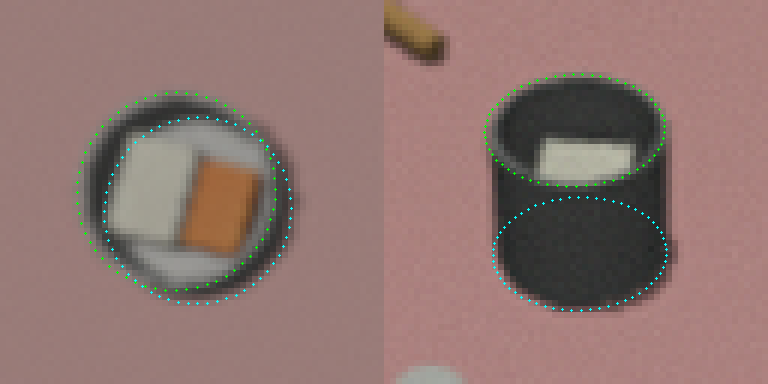

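```bash
python3 - <<'E'
from h import *
a=np.linspace(0,2*np.pi,90,endpoint=False); o=[]
im=cv2.imread("pics/top0.png");c=calibration("top")
for (x,y),rings,p in(((.5375,.1665),((.05,.09),(.046,.09),(.05,0)),(204,208)),((.542,-.159),((.057,.027),(.011,.086)),(308,206))):
  r=25;f=15;x0,y0=p[0]-r,p[1]-r
  cr=cv2.resize(im[y0:y0+2*r,x0:x0+2*r],None,fx=f,fy=f,interpolation=cv2.INTER_CUBIC)
  cr=cv2.convertScaleAbs(cr,alpha=1.4)
  for rr,z in rings:
   for q in proj(c,np.c_[x+rr*np.cos(a),y+rr*np.sin(a),a*0+z]): cv2.circle(cr,(int((q[0]-x0+.5)*f),int((q[1]-y0+.5)*f)),1,(0,255,0) if z else (255,255,0),-1)
  o.append(cv2.resize(cr,(400,400)))
cv2.imwrite("pics/ov3.png",np.hstack(o))
E
```

```text
(no output)
```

View pics/ov3.png

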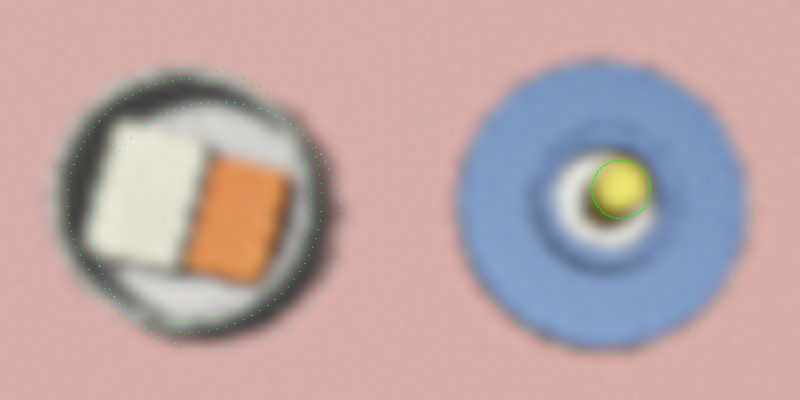

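drive_tool(
  increments=[
    [[0, 0.02, 0], 0],
    [[0, 0.02, 0], 0],
    [[0, 0.015, 0], 0],
    [[0, 0, 0], 0],
    [[0, 0, 0], 0],
    [[0, 0, 0], 0],
    [[0, 0, 0], 0],
    [[0, 0, 0], 0],
  ],
)

```text
t: 5.8
tool_pos: [0.5352, 0.0996, 0.2312]
eef_rot: [-180.0, 0.0, 0.1]
contact_force: [0.6, -0.9, -0.0]
width: 0.0857
```

```bash
python3 - <<'E'
from ov import *
c,im=look("wcan2",.538,.1705,((.05,.09),(.046,.09)),180,20,150,120)
E
```

```text
5.8 [0.53515454 0.09961398 0.23124323] [-1.79993168e+02  4.15954685e-03  5.59113411e-02] [-0.06 -0.1  -0.13  0.02 -0.1  -0.07] [ 0.63 -0.88 -0.02] 0.08574573075758819
```

View pics/wcan2c.png

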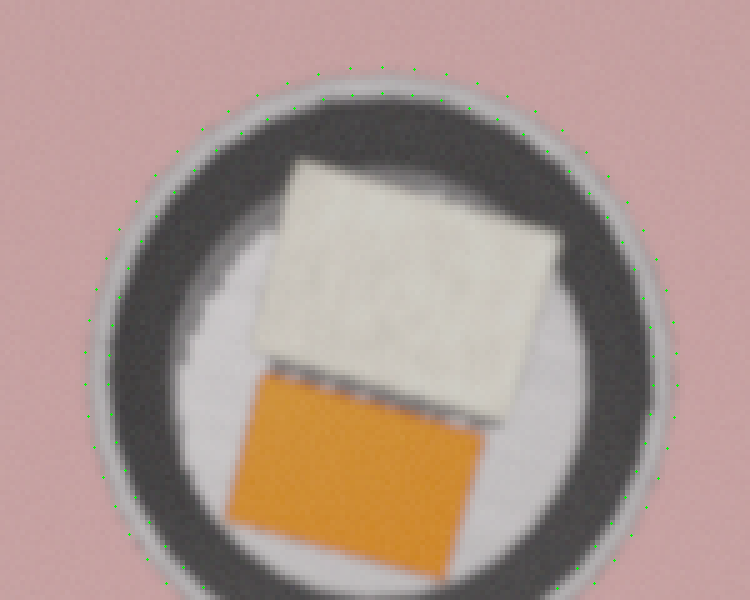

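```bash
cat > edge.py <<'E'
from h import *
def edge(c,im,x0,z,r0,lo=-.006,hi=.006,ch=1,sgn=1):
    g=cv2.GaussianBlur(cv2.cvtColor(im,cv2.COLOR_BGR2LAB).astype(np.float32)[...,ch],(0,0),.7)
    x=np.array(x0,float)
    for it in range(3):
        P=[]
        for a in np.radians(np.arange(0,360,5)):
            rr=np.arange(r0+lo,r0+hi,.0002)
            W=np.c_[x[0]+rr*np.cos(a),x[1]+rr*np.sin(a),rr*0+z]; q=proj(c,W).astype(np.float32)
            v=cv2.remap(g,q[:,:1].copy(),q[:,1:].copy(),cv2.INTER_LINEAR)[:,0]
            d=sgn*np.gradient(v); i=np.argmax(d)
            if d[i]>.05: P.append(W[i])
        P=np.array(P); x,r=circ(P)
        for _ in range(3):
            e=np.hypot(*(P[:,:2]-x).T)-r; k=abs(e)<.0015; x,r=circ(P[k])
    return x.round(4),round(r,4),k.sum()
E
python3 - <<'E'
from edge import *
L=lambda n:(np.load(f"pics/{n}.npy",allow_pickle=True).item(),cv2.imread(f"pics/{n}.png"))
for z in(.09,.086): 
  for n in("wcan","wcan2"): print(n,z,edge(*L(n),(.538,.17),z,.05))
print("set plate",edge(*L("wset"),(.542,-.159),.027,.057))
c=calibration("top");im=cv2.imread("pics/top0.png")
print("top set",edge(c,im,(.542,-.159),.027,.057)); print("top can",edge(c,im,(.5375,.1665),.09,.05))
c=calibration("side");im=cv2.imread("pics/side0.png")
print("side set",edge(c,im,(.542,-.159),.027,.057)); print("side can",edge(c,im,(.5375,.1665),.09,.05,ch=0))
E
```

```text
wcan 0.09 (array([0.5378, 0.1704]), np.float64(0.0494), np.int64(72))
wcan2 0.09 (array([0.5379, 0.17  ]), np.float64(0.0495), np.int64(72))
wcan 0.086 (array([0.5379, 0.1697]), np.float64(0.0501), np.int64(72))
wcan2 0.086 (array([0.5379, 0.17  ]), np.float64(0.0501), np.int64(72))
set plate (array([ 0.5419, -0.1584]), np.float64(0.0558), np.int64(72))
top set (array([ 0.5435, -0.1576]), np.float64(0.0563), np.int64(63))
top can (array([0.5369, 0.1675]), np.float64(0.0524), np.int64(40))
side set (array([ 0.543 , -0.1631]), np.float64(0.0594), np.int64(38))
side can (array([0.5402, 0.1699]), np.float64(0.0465), np.int64(25))
```

drive_tool(
  increments=[
    [[0.007, 0.019, 0], 0],
    [[0, 0.02, 0], 0],
    [[0, 0.02, 0], 0],
    [[0, 0.02, 0], 0],
    [[0, 0.02, 0], 0],
    [[0, 0.02, 0], 0],
    [[0, 0.02, 0], 0],
    [[0, 0.02, 0], 0],
    [[0, 0.02, 0], 0],
    [[0, 0.02, 0], 0],
    [[0, 0.02, 0], 0],
    [[0, 0.02, 0], 0],
    [[0, 0.02, 0], 0],
    [[0, 0, 0.015], 0],
    [[0, 0, 0.02], 0],
    [[0, 0, 0.02], 0],
    [[0, 0, 0.02], 0],
    [[0, 0, 0.02], 0],
    [[0, 0, 0], 0],
    [[0, 0, 0], 0],
  ],
)

```text
t: 7.85
tool_pos: [0.5422, -0.1598, 0.1364]
eef_rot: [-180.0, 0.0, 0.0]
contact_force: [0.2, 0.3, 0.8]
width: 0.0854
```

drive_tool(
  increments=[
    [[0, 0, 0.015], 0],
    [[0, 0, 0.015], 0],
    [[0, 0, 0.015], 0],
    [[0, 0, 0.01], 0],
    [[0, 0, 0.01], 0],
    [[0, 0, 0.01], 0],
    [[0, 0, 0.005], 0],
    [[0, 0, 0], 0],
    [[0, 0, 0], 0],
    [[0, 0, 0], 0],
    [[0, 0, 0], 0],
  ],
)

```text
t: 8.95
tool_pos: [0.5426, -0.1601, 0.0569]
eef_rot: [180.0, -0.1, -0.0]
contact_force: [-0.1, 0.4, -0.9]
width: 0.0857
```

```bash
python3 - <<'E'
from ov import *
c,im=look("wg1",.542,-.159,((.011,.086),),180,150,150,120)
cv2.imwrite("pics/s1.png",cv2.resize(capture("side")[170:270,190:320],None,fx=5,fy=5))
E
```

```text
8.95 [ 0.54261718 -0.16014914  0.05686325] [ 1.79982496e+02 -6.11392379e-02 -1.50977145e-03] [ 0.    0.01 -0.14  0.01 -0.02  0.07] [-0.14  0.38 -0.86] 0.08567893235452442
```

View pics/wg1.png

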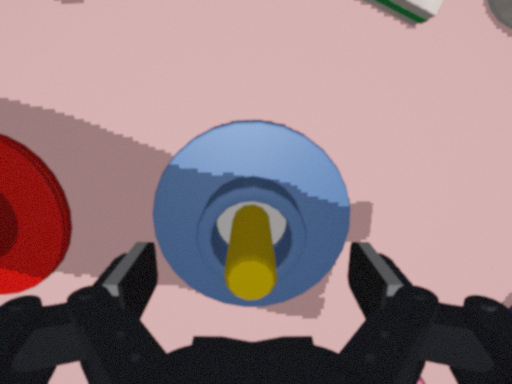

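View pics/s1.png

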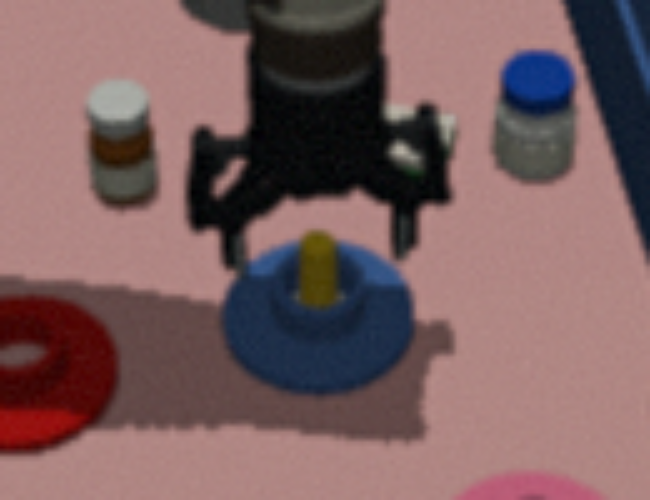

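```bash
python3 - <<'E'
from h import *
c=np.load("pics/wg1.npy",allow_pickle=True).item()
print(onz(c,[(250.5,281)],.086), proj(c,[[.5426,-.1601,.0759],[.5426,-.1601,.086]]))
E
```

```text
[[ 0.54179237 -0.16027869  0.086     ]] [[252.48663656 267.8167616 ]
 [252.53940081 280.60392418]]
```

The knob is within 1 mm of the jaw axis, so I'm closing the jaws.

drive_tool(
  increments=[
    [[0, 0, 0], 0],
    [[0, 0, 0], 0],
    [[0, 0, 0], 0],
    [[0, 0, 0], 0],
    [[0, 0, 0], 0],
    [[0, 0, 0], 0],
    [[0, 0, 0], 0],
    [[0, 0, 0], 0],
    [[0, 0, 0], 0],
    [[0, 0, 0], 0],
  ],
  gripper=-1,
  newtons=60,
)

```text
t: 10.05
tool_pos: [0.5419, -0.16, 0.0564]
eef_rot: [180.0, 0.0, -0.0]
contact_force: [-3.9, 0.0, 5.1]
width: 0.0201
```

drive_tool(
  increments=[
    [[0, 0, -0.003], 0],
    [[0, 0, -0.005], 0],
    [[0, 0, -0.008], 0],
    [[0, 0, -0.012], 0],
    [[0, 0, -0.015], 0],
    [[0, 0, -0.015], 0],
    [[0, 0, -0.015], 0],
    [[0, 0, -0.015], 0],
    [[0, 0, -0.015], 0],
    [[0, 0, -0.01], 0],
    [[0, 0, -0.005], 0],
    [[0, 0, -0.002], 0],
    [[0, 0, 0], 0],
    [[0, 0, 0], 0],
    [[0, 0, 0], 0],
  ],
)

```text
t: 11.55
tool_pos: [0.5417, -0.1599, 0.1755]
eef_rot: [-180.0, 0.1, -0.0]
contact_force: [-1.0, 1.5, -4.1]
width: 0.02
```

```bash
python3 - <<'E'
from ov import *
c,im=look("wg2",.542,-.159,((.011,.206),),180,150,150,120)
cv2.imwrite("pics/s2.png",cv2.resize(capture("side")[150:270,190:320],None,fx=5,fy=5))
E
```

```text
11.55 [ 0.54171048 -0.15987629  0.17548502] [-1.79972108e+02  8.80748240e-02 -1.90832457e-03] [ 0.07 -0.07  0.12  0.05  0.03 -0.02] [-1.05  1.52 -4.06] 0.019961316590597432
```

View pics/wg2.png

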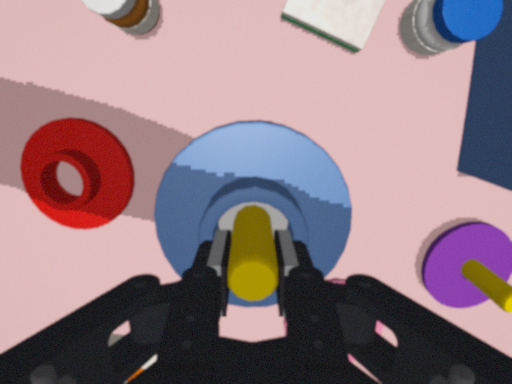

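View pics/s2.png

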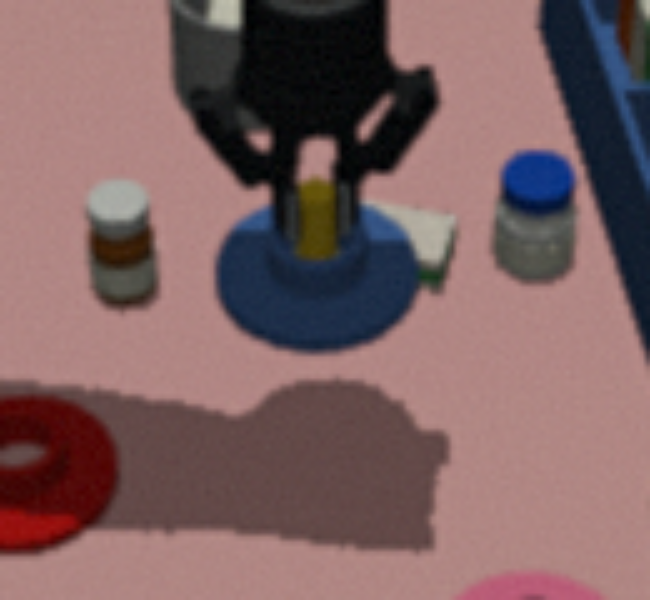

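drive_tool(
  increments=[
    [[0, -0.005, 0], 0],
    [[0, -0.01, 0], 0],
    [[-0.004, -0.0195, 0], 0],
    [[0, -0.0195, 0], 0],
    [[0, -0.0195, 0], 0],
    [[0, -0.0195, 0], 0],
    [[0, -0.0195, 0], 0],
    [[0, -0.0195, 0], 0],
    [[0, -0.0195, 0], 0],
    [[0, -0.0195, 0], 0],
    [[0, -0.0195, 0], 0],
    [[0, -0.0195, 0], 0],
    [[0, -0.0195, 0], 0],
    [[0, -0.0195, 0], 0],
    [[0, -0.0195, 0], 0],
    [[0, -0.0195, 0], 0],
    [[0, -0.0195, 0], 0],
    [[0, -0.012, 0], 0],
    [[0, -0.007, 0], 0],
    [[0, -0.003, 0], 0],
  ],
)

```text
t: 13.65
tool_pos: [0.538, 0.1702, 0.1762]
eef_rot: [180.0, 0.0, 0.1]
contact_force: [0.8, -0.1, -4.2]
width: 0.0203
```

drive_tool(
  increments=[
    [[0, 0, 0], 0],
    [[0, 0, 0], 0],
    [[0, 0, 0], 0],
    [[0, 0, 0], 0],
  ],
)

```text
t: 14.05
tool_pos: [0.5382, 0.1688, 0.1763]
eef_rot: [180.0, 0.0, -0.1]
contact_force: [-0.2, -0.3, -4.0]
width: 0.0201
```

```bash
python3 - <<'E'
from ov import *
c,im=look("wg3",.538,.170,((.011,.206),),180,150,150,120)
cv2.imwrite("pics/s3.png",cv2.resize(capture("side")[80:210,170:300],None,fx=4.5,fy=4.5))
print(readout.state()['tool_pos'])
cv2.imwrite("pics/t3.png",cv2.resize(capture("top")[150:260,150:280],None,fx=5,fy=5))
E
```

```text
14.05 [0.5382315  0.16884413 0.17631933] [ 1.79993507e+02  4.73195613e-03 -5.75131479e-02] [ 0.03 -0.05  0.04 -0.09  0.12 -0.01] [-0.15 -0.27 -4.05] 0.02012269777666483
[0.53825211 0.16903719 0.1763659 ]
```

View pics/wg3.png

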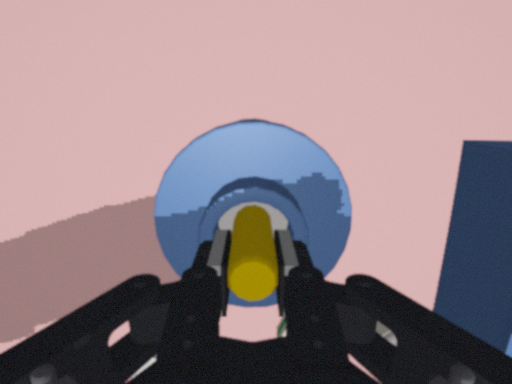

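View pics/s3.png

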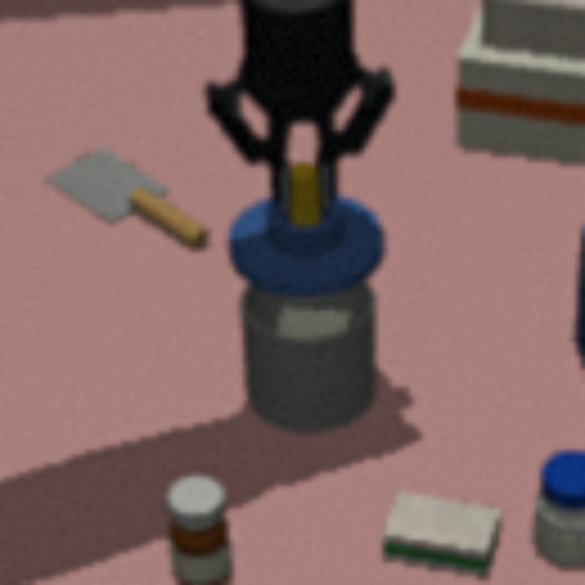

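```bash
python3 - <<'E'
from edge import *
c=np.load("pics/wg3.npy",allow_pickle=True).item(); im=cv2.imread("pics/wg3.png")
print(onz(c,[(253,280)],.2065), edge(c,im,(.538,.170),.147,.057))
E
```

```text
[[0.53847862 0.16978457 0.2065    ]] (array([0.5383, 0.171 ]), np.float64(0.0558), np.int64(62))
```

View pics/t3.png

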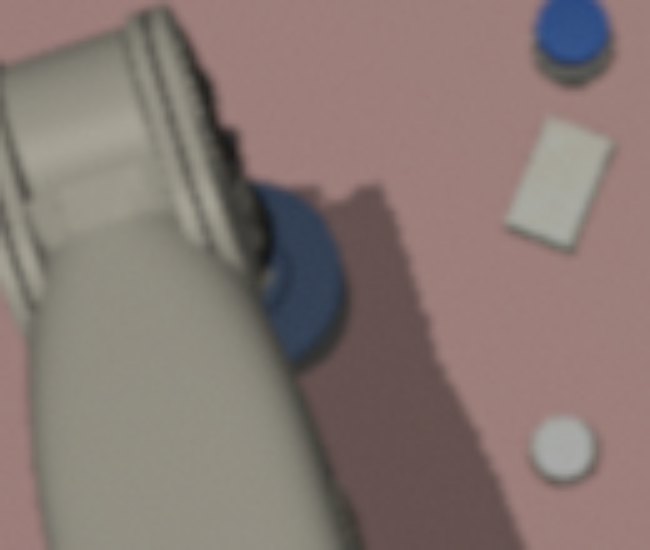

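drive_tool(
  increments=[
    [[0, 0, 0.004], 0],
    [[0, 0, 0.006], 0],
    [[0, 0, 0.007], 0],
    [[0, 0, 0.006], 0],
    [[0, 0, 0.004], 0],
    [[0, 0, 0.002], 0],
    [[0, 0, 0.002], 0],
    [[0, 0, 0.002], 0],
    [[0, 0, 0.002], 0],
    [[0, 0, 0], 0],
  ],
)

```text
t: 15.2
tool_pos: [0.538, 0.1695, 0.1411]
eef_rot: [180.0, 0.0, 0.0]
contact_force: [0.0, 0.8, -4.3]
width: 0.0201
```

drive_tool(
  increments=[
    [[0, 0, 0.002], 0],
    [[0, 0, 0.002], 0],
    [[0, 0, 0.0015], 0],
    [[0, 0, 0.001], 0],
    [[0, 0, 0], 0],
  ],
)

```text
t: 15.7
tool_pos: [0.538, 0.1694, 0.1346]
eef_rot: [180.0, 0.0, 0.0]
contact_force: [-0.5, 0.7, -4.0]
width: 0.0198
```

drive_tool(
  increments=[
    [[0, 0, 0.001], 0],
    [[0, 0, 0.001], 0],
    [[0, 0, 0.0005], 0],
    [[0, 0, 0], 0],
    [[0, 0, 0], 0],
  ],
)

```text
t: 16.2
tool_pos: [0.5382, 0.1695, 0.1325]
eef_rot: [-180.0, -0.0, -0.0]
contact_force: [-0.8, -0.3, -3.3]
width: 0.0202
```

drive_tool(
  increments=[
    [[0, 0, 0.0005], 0],
    [[0, 0, 0.0005], 0],
    [[0, 0, 0], 0],
    [[0, 0, 0], 0],
  ],
)

```text
t: 16.6
tool_pos: [0.5382, 0.1695, 0.1324]
eef_rot: [-180.0, -0.1, 0.0]
contact_force: [-4.4, -1.1, 5.5]
width: 0.0204
```

Contact came at TCP z = 0.1324, which is where the lid should be seated. I'm releasing the knob.

drive_tool(
  increments=[
    [[0, 0, 0], 0],
    [[0, 0, 0], 0],
    [[0, 0, 0], 0],
    [[0, 0, 0], 0],
    [[0, 0, 0], 0],
    [[0, 0, 0], 0],
    [[0, 0, 0], 0],
    [[0, 0, 0], 0],
    [[0, 0, -0.002], 0],
    [[0, 0, 0], 0],
  ],
  gripper=1,
)

```text
t: 17.6
tool_pos: [0.5384, 0.1695, 0.1336]
eef_rot: [-180.0, -0.0, -0.0]
contact_force: [-0.9, -0.7, 0.1]
width: 0.0855
```

```bash
python3 - <<'E'
from ov import *
from edge import edge
c,im=look("wr1",.538,.170,((.011,.162),(.057,.103),(.028,.127)),140,100,220,190,3)
print(edge(c,im,(.538,.170),.103,.057))
cv2.imwrite("pics/s4.png",cv2.resize(capture("side")[80:210,170:300],None,fx=4.5,fy=4.5))
E
```

```text
17.6 [0.53838425 0.16954777 0.1336355 ] [-1.79988774e+02 -2.97076142e-02 -2.37716481e-03] [ 0.05  0.05 -0.14 -0.24 -0.17  0.01] [-0.88 -0.66  0.09] 0.0854512134969957
(array([0.5384, 0.1715]), np.float64(0.0558), np.int64(72))
```

View pics/wr1c.png

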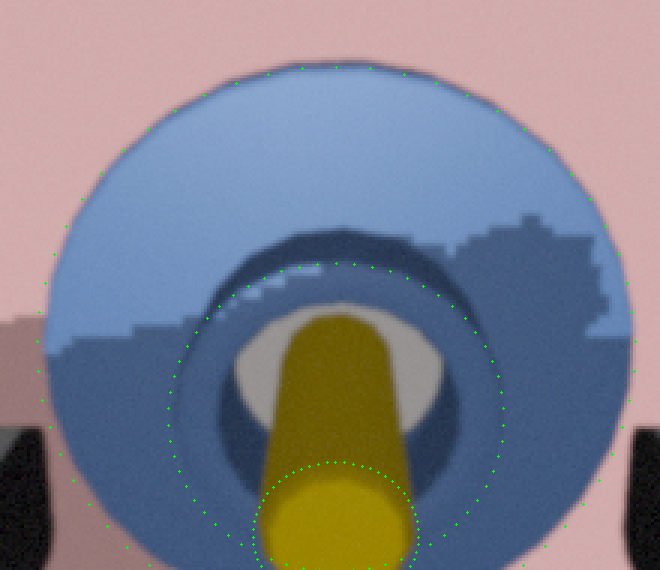

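View pics/s4.png

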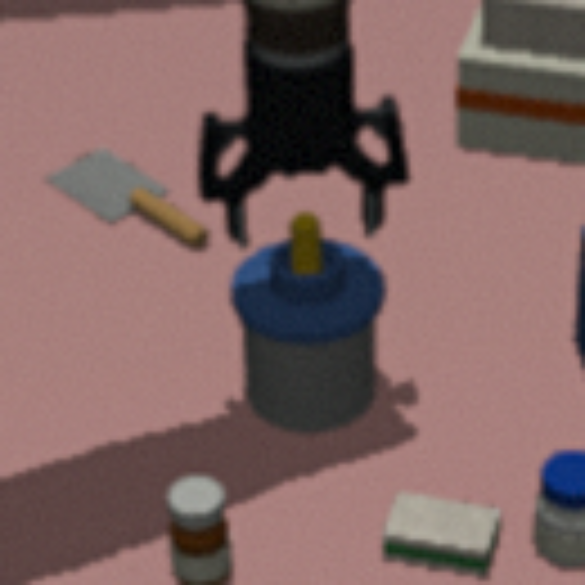

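drive_tool(
  increments=[
    [[0, -0.0015, 0.005], 0],
    [[0, 0, 0.006], 0],
    [[0, 0, 0.006], 0],
    [[0, 0, 0.006], 0],
    [[0, 0, 0.005], 0],
    [[0, 0, 0.003], 0],
    [[0, 0, 0.0025], 0],
    [[0, 0, 0], 0],
    [[0, 0, 0], 0],
    [[0, 0, 0], 0],
  ],
)

```text
t: 18.7
tool_pos: [0.5384, 0.171, 0.1001]
eef_rot: [-180.0, -0.0, 0.0]
contact_force: [-0.4, 0.3, 0.7]
width: 0.0853
```

```bash
python3 - <<'E'
from ov import *
c,im=look("wr2",.538,.170,((.011,.162),(.028,.127)),140,100,220,190,3)
cv2.imwrite("pics/s5.png",cv2.resize(capture("side")[100:190,190:280],None,fx=6.5,fy=6.5))
E
```

```text
18.7 [0.5384057  0.17103601 0.1001138 ] [-1.79989506e+02 -3.28908467e-02  2.15094700e-04] [ 0.07 -0.04 -0.06  0.09 -0.1   0.02] [-0.36  0.32  0.71] 0.08529548763539273
```

View pics/wr2.png

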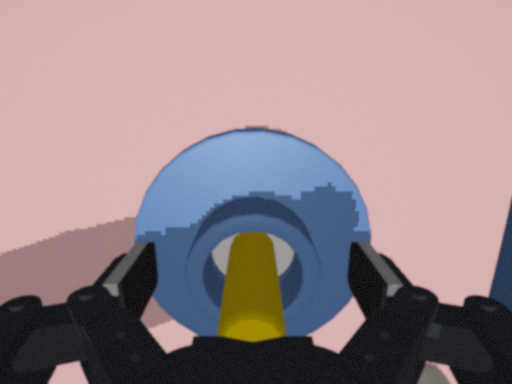

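View pics/s5.png

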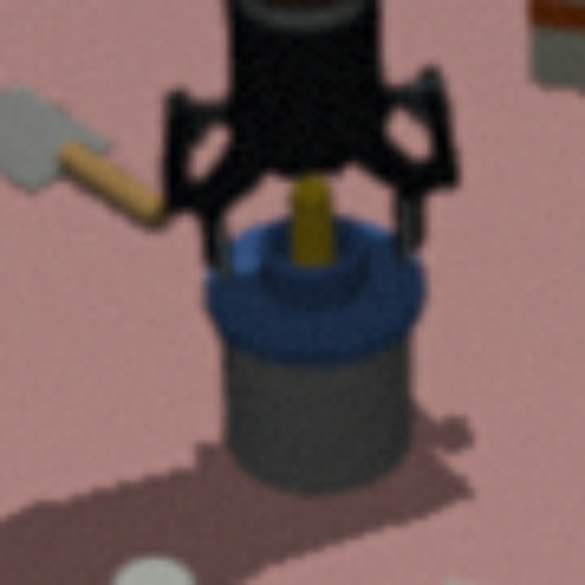

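drive_tool(
  increments=[
    [[0, 0, 0], 0],
    [[0, 0, 0], 0],
    [[0, 0, 0], 0],
    [[0, 0, 0], 0],
    [[0, 0, 0], 0],
    [[0, 0, 0], 0],
    [[0, 0, 0], 0],
    [[0, 0, 0], 0],
  ],
  gripper=-1,
  newtons=45,
)

```text
t: 19.6
tool_pos: [0.5386, 0.171, 0.1004]
eef_rot: [-180.0, -0.1, -0.0]
contact_force: [-0.9, -0.8, 5.3]
width: 0.0552
```

drive_tool(
  increments=[
    [[0, 0, -0.002], 0],
    [[0, 0, -0.003], 0],
    [[0, 0, -0.004], 0],
    [[0, 0, -0.005], 0],
    [[0, 0, -0.005], 0],
    [[0, 0, 0], 0],
    [[0, 0, 0], 0],
  ],
)

```text
t: 20.3
tool_pos: [0.5383, 0.171, 0.1191]
eef_rot: [-180.0, -0.0, 0.0]
contact_force: [0.4, 0.9, -1.3]
width: 0.0554
```

```bash
python3 - <<'E'
from ov import *
cv2.imwrite("pics/s6.png",cv2.resize(capture("side")[100:190,190:280],None,fx=6.5,fy=6.5))
c,im=look("wr3",.538,.170,((.011,.162),),140,100,220,190,3)
E
```

```text
20.35 [0.53815626 0.17097371 0.11882749] [-1.79996769e+02 -2.62622040e-03 -1.45141930e-04] [-0.01  0.21 -0.28  0.07 -0.05  0.04] [-0.67 -0.45 -2.08] 0.05513531788373639
```

View pics/s6.png

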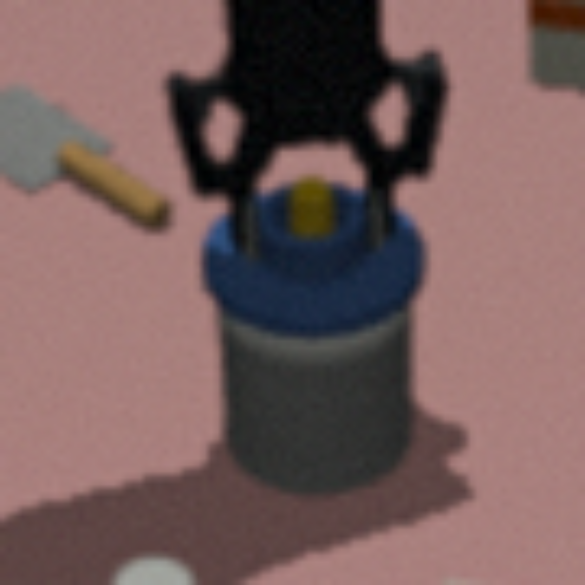

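The load reads about -2 N, which matches the outer lid alone. The knob has stayed in place, so I'm lifting the rest of the way.

drive_tool(
  increments=[
    [[0, 0, -0.004], 0],
    [[0, 0, -0.006], 0],
    [[0, 0, -0.008], 0],
    [[0, 0, -0.01], 0],
    [[0, 0, -0.01], 0],
    [[0, 0, -0.01], 0],
    [[0, 0, -0.01], 0],
    [[0, 0, -0.01], 0],
    [[0, 0, -0.01], 0],
    [[0, 0, -0.008], 0],
    [[0, 0, -0.006], 0],
    [[0, 0, -0.003], 0],
    [[0, 0, 0], 0],
    [[0, 0, 0], 0],
    [[0, 0, 0], 0],
    [[0, 0, 0], 0],
    [[0, 0, 0], 0],
    [[0, 0, 0], 0],
  ],
)

```text
t: 22.2
tool_pos: [0.5381, 0.1709, 0.2137]
eef_rot: [180.0, 0.0, -0.0]
contact_force: [0.6, 0.3, -3.0]
width: 0.0551
```

```bash
python3 - <<'E'
from ov import *
im=capture("side"); cv2.imwrite("pics/s7f.png",im); cv2.imwrite("pics/s7.png",cv2.resize(im[70:200,170:300],None,fx=4.5,fy=4.5))
c,im=look("wr4",.538,.170,((.011,.162),(.05,.098)),140,100,220,190,3)
E
```

```text
22.25 [0.53814253 0.17097777 0.21370121] [ 1.79998280e+02  1.04769665e-02 -3.88397150e-04] [ 0.01 -0.03  0.08  0.08  0.05  0.04] [-0.19  0.68 -2.37] 0.05561742637821982
```

View pics/s7.png

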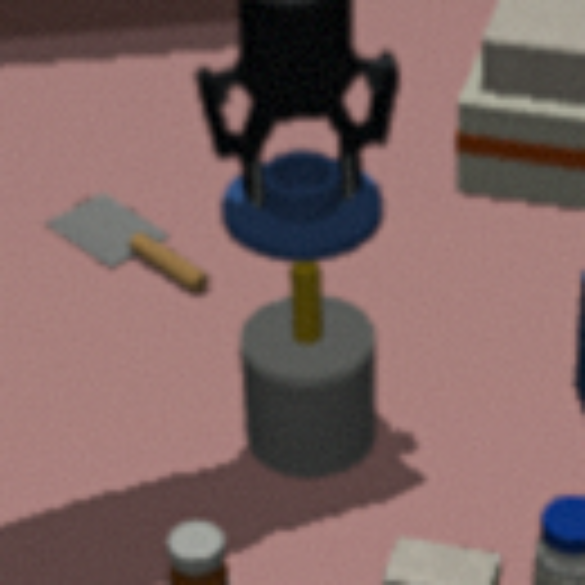

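View pics/s7f.png

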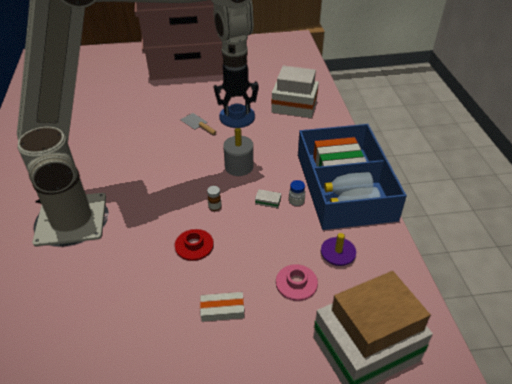

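View pics/wr4.png

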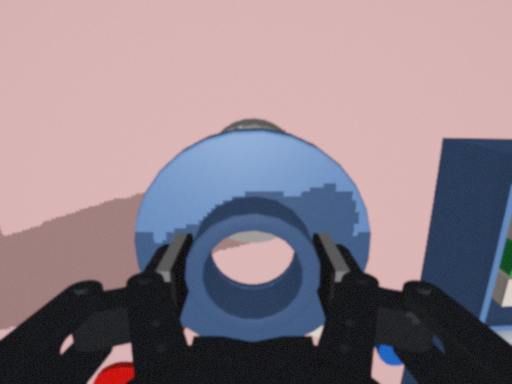

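drive_tool(
  increments=[
    [[0, 0, 0], 0],
    [[0, 0, 0], 0],
    [[0, 0, 0], 0],
    [[0, 0, 0], 0],
  ],
)

```text
t: 22.7
tool_pos: [0.5382, 0.171, 0.2138]
eef_rot: [-180.0, -0.0, 0.0]
contact_force: [-0.2, 0.3, -1.3]
width: 0.0551
```

```bash
python3 - <<'E'
from cell import readout, sign_off
s=readout.state(); print(s['t'],s['tool_pos'],s['width'],s['contact_force'])
print(sign_off())
E
```

```text
22.7 [0.53817165 0.17098253 0.21382355] 0.055146747903404396 [-0.18475031  0.29894758 -1.28013013]
the job is handed in; nothing more can be done
None
```

I carried the lid set by its knob to the canister and lowered it until the inner lid seated. Then I let go, took the blue outer lid by its collar and lifted it straight up 113 mm. I handed in at 22.7 s, still holding it.

**Last checks:**
- **Seating:** the inner lid touched down at TCP z = 0.1324 m, where it should sit fully home. The side picture after the lift shows it level on the rim with the knob upright.
- **Grip on the outer lid:** the width stayed at 55 mm, the tool was level and the arm was still over the canister. The wrist load while holding read 1.3 to 3.0 N, and the lid weighs about 2 N.
- **Surroundings:** the canister and the other objects look unmoved in the pictures.

**Disagreements:**
- The top camera put the canister about 3 mm lower in y than the wrist camera, whose two views agreed with each other and with the side camera. I used the wrist value, and the plug went in without side contact.
- The gripper reads 1 to 2 mm narrower than the listed diameters (20 mm on the 22 mm knob, 55 mm on the 56 mm collar).

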